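Slide the chopping board out over the edge of the butcher block

ROBOT

A 7-joint arm with a two-finger parallel gripper is mounted at the origin on the work surface. World frame = base frame: x ahead of the robot, y to its left, z up, the work surface at z = 0. Lengths are in m, angles in rad, forces in N, time in s.
With the tool pointing down it reaches from about 0.4 to 0.85 m from the base axis. Payload 6.9 kg.
Tool frame: the origin (TCP) lies at the very end of the fingers, on their centre line; the grasp point (between the pads) lies 19 mm behind it; z points along the fingers, x is the direction in which the jaws open and shut, and the axes are right-handed (so a half turn about z gives the same grasp; the last joint's range is limited). The gripper opens to 85 mm and grips with 20 to 120 N. Pads are 22 mm wide; open, the fingers measure 114 mm over their backs; the gripper's body (76 mm by 85 mm) begins 54 mm behind the grasp point. The pads swing forward as they close: fully open they stand 13 mm farther back than shut.
Start: joints at [-1.089, 0.507, -0.238, 1.5, 0.126, 1.149, -0.155], TCP at [0.229, 0.581, 0.231] pointing down, gripper open.
Joint ranges: [-3.08, 3.08], [-0.24, 2.05], [-1.43, 1.35], [0, 2.5], [-1.52, 4.66], [0.17, 1.96], [-2.89, 2.89]. Speed limits (rad/s): [2.39, 2.39, 3.14, 3.14, 3.14, 3.14, 3.14].

INTERFACE

Orientations are given as a rotation vector (axis times angle).
In Python, from workcell import r gives the robot as it stands.
- The arm moves only by the tool jog_arm, never from a script. Its argument "series" is a list of rows, each a list of 6 numbers: the shift along the world's x, y, z in mm, then the turn, a rotation vector about the world's x, y, z in degrees. A call has exactly 8 rows; each row shifts and turns the commanded pose from where the row before left it; what a row does not reach is not made up. A row lasts 1/8 s, in which the tool goes at most 62.5 mm and 10.7 degrees, less where a joint would pass 70% of its speed; a pose out of reach is approached as far as the arm can. A call is refused whole if a number of a shift passes 62.5 or a number of a turn 10.7, either way. A call with a gripper value outside its range is refused whole. "grip" is the closure, from 0 (fully open) to 1 (shut), set as the call begins (left out, the last holds). The fingers move at their own pace and stop on an object; "force" is the grip in N (left out, the last holds). Time passes only in rows, so rows that do not move let the fingers close, or fill a call up. It gives the time, the measured TCP pose, the force and the opening at its end, in the units of the state.
- r.observe(): the state, without advancing time (a new reading comes with each control period).
- r.capture(name): name is "scene" or "top" or "wrist"; returns the picture (400x640x3 uint8, red, green, blue); there is no depth.
- r.get_calibration(name): a dict with "fx", "fy", "cx", "cy" (pixels), "R" (3x3) and "t" (3): a world point X has camera coordinates R X + t; the wrist camera has in their place "tool_from_camera" (4x4, takes a point from camera to tool coordinates, whose origin is the TCP and whose axes are the tool frame's). Camera axes: x right, y down, z forward; pixel columns grow to the right and rows downward; lengths in m; the calibration is good to about 2 mm. A picture is of the moment at which its call begins: read the wrist's pose just before it. get_calibration takes no time and is no camera call.
- r.close_job(): hands the job in, once; it reports no verdict.
Trained networks look in the newest picture that a camera, given by its name, has taken for a name from the list of things; names that differ only in an ending like _2 or _b are one class to them, and where a whole thing is asked for, a point or a joint stands for the part that bears it (a point fixed in the world has none). Each returns a list of dicts, best first, with "p" (0 to 1); they miss things now and then, are a little off and sometimes report something else, mostly with a low value. They report only what shows in the picture. A call takes as long as a camera call.
- r.find_in(camera, query): "xyz" ([x, y, z] in m, in the coordinates of the camera as it stood for that picture, good to about 4 mm: the middle of the surface that is visible of it).
- r.tip_of(camera, query): "xyz" ([x, y, z] in m, in the coordinates of the camera as it stood for that picture, good to about 4 mm: a listed point, or the origin of a listed thing).
The state is a dict: "t": time; "q": joint angles; "joint_vel": joint speeds; "effort": joint torques, N m; "tcp_pos": TCP position; "ee_rot": TCP orientation; "contact_force": force on the tool from outside, world axes, zero at the start; "moment": the same for the moment, N m; "opening": opening from 0.0 (shut) to 1.0 (fully open).
Only numpy, scipy, OpenCV 4.12 (cv2) and the standard library are available. Lean on these libraries where they do the work, as an engineer would, in place of code of your own. Each camera call takes 0.05 s, during which the arm holds its last target.

TASK

The thin white chopping board lies flat on the wooden block, so nobody can get their fingers under it. Push it with your fingertips out over the block's far long edge (the one away from the robot), until the blue line across the board lies right above that edge and square with it, then come clear of it. Only slide it, never lift, tip or drop it, and leave the cup, the shaker and the bottle where they stand.

Things in the scene. Friction and masses are not known exactly. Their poses are not given: they have to be found in the camera images.
- block: fixed butcher block of brown wood with dark glue lines, 320 (x) x 460 (y) x 60 mm high, on the steel bench. It is fixed and cannot be moved. Origin: centre of its underside, on the bench; its x axis is level and points away from the robot, square to the far long edge, its y axis runs along that edge; its flat top is at z = 60 mm
- edge (a point): middle of the block's far long upper edge, on the block at x = +160, y = 0, z = 60 mm; axes as the block's
- board: loose thin white plastic chopping board, 160 (x) x 200 (y) x 8 mm thick, about 0.25 kg (mass and friction vary), flat on the block; origin: centre of its underside; x points to the end that must overhang, away from the robot (at first up to 15 degrees askew to the block), z up. It stops when the push stops. Behind its near (-x) side at least 35 mm of the block's top is bare
- line (a point): middle of the blue line, 6 mm wide, that runs right across the board parallel to its y axis, on the board at x = +35, y = 0, z = 8 mm (its top), 45 mm from the end that must overhang; axes as the board's. Right above the edge, it makes the overhang 45 mm
- cup: bystander: small open steel cup, 56 mm across and 45 mm high, standing on the block near one of its short ends; origin: centre of its underside
- shaker: bystander: salt shaker, clear with a dark cap, 42 mm across and 68 mm high, standing on the block near the other short end; origin: centre of its underside
- bottle: bystander: amber bottle with a yellow cap, 64 mm across and 190 mm high, standing on the bench to the left of the block (+y of it); origin: centre of its underside

How it is judged:
By the outcome, as a careful person would: the job done as asked, in the order asked, and still so for the second after the job is handed in, with the robot touching nothing.
It also fails if it takes over 45 s, if anything falls off the work surface, if the arm or the gripper's body presses on something with over 40 N, if the wrist force passes 120 N, or if a joint passes its speed limit or range.

## Working session

There is one attempt and no reset: what is moved stays moved. The work goes in short steps, Python scripts to look and compute and a tool call to move; the robot and the scene stay as the last step left them, time stands still between calls to the robot, and variables do not carry over. Pictures are saved under pics/ and viewed, and the job is handed in when it is done.

Besides the shell and the picture viewer there is one more tool, called after "Emit:" as name(argument=value, ...) on one line, values as JSON. jog_arm: Moves the arm, as the interface text tells. Its arguments: {"type":"object","properties":{"series":{"type":"array"},"grip":{"type":"number"},"force":{"type":"number"}},"required":["series"]}

```bash
mkdir -p pics; ls; python3 - <<'E'
from workcell import r
import cv2
s=r.observe();print(s)
for c in("scene","top"):
    im=r.capture(c);cv2.imwrite(f"pics/{c}0.png",im[:,:,::-1])
    k=r.get_calibration(c);print(c,k)
    import numpy as np
    R=np.array(k["R"]);t=np.array(k["t"])
    for q in("block","edge","board","line","cup","shaker","bottle"):
        try:
            for d in r.tip_of(c,q)[:2]: print(q,round(d["p"],2),np.round(R.T@(np.array(d["xyz"])-t),4))
        except Exception as e: print(q,e)
E
```

```text
pics
{'t': 0.0, 'q': array([-1.0895073 ,  0.50835958, -0.23757832,  1.50114821,  0.12569283,
        1.14891138, -0.15480999]), 'joint_vel': array([ 0.00077242,  0.00080627, -0.00027827, -0.00137955,  0.00134839,
        0.00136418,  0.0011196 ]), 'effort': array([ 8.15007479e-05, -6.20600152e+01, -2.18651041e+00, -2.49654901e+01,
        1.27256333e-02,  1.20596919e-02, -1.00870778e-05]), 'tcp_pos': array([0.22923348, 0.58088907, 0.23041272]), 'ee_rot': array([ 2.59638600e+00,  1.76688486e+00, -2.37948332e-03]), 'contact_force': array([-0.1849861 ,  0.01892272,  0.36768618]), 'moment': array([ 0.02537527, -0.0269257 , -0.02216175]), 'opening': 1.0002218237579736}
scene {'fx': 490.20907041372055, 'fy': 490.20907041372055, 'cx': 318.9322003308541, 'cy': 191.0098222923537, 'R': array([[ 0.53935551,  0.84206162,  0.00527857],
       [ 0.69971608, -0.44467547, -0.55916109],
       [-0.46850084,  0.30528012, -0.82904222]]), 't': array([-0.38723169, -0.32935916,  1.42799973])}
edge 0.9 [0.7036 0.0944 0.0659]
board 0.87 [0.5424 0.0672 0.0637]
line 0.59 [0.5749 0.081  0.0683]
line 0.31 [0.5106 0.2422 0.0608]
cup 0.68 [ 0.6911 -0.1111  0.0609]
cup 0.65 [0.705  0.0942 0.0633]
shaker 0.59 [0.5136 0.239  0.0619]
bottle 0.66 [ 0.4753  0.3413 -0.0028]
top {'fx': 378.37355905051055, 'fy': 378.37355905051055, 'cx': 319.619468630226, 'cy': 201.82875785799422, 'R': array([[ 0.00679081, -0.99995603,  0.00646687],
       [-0.99141695, -0.0075769 , -0.1305183 ],
       [ 0.13056156, -0.00552504, -0.99142481]]), 't': array([0.07121142, 0.58407196, 0.74631178])}
edge 0.84 [0.705  0.0983 0.057 ]
board 0.76 [0.5396 0.0702 0.0573]
line 0.73 [0.5741 0.0764 0.0676]
cup 0.73 [ 0.6903 -0.1086  0.056 ]
shaker 0.93 [0.5111 0.2395 0.0585]
bottle 0.96 [0.4751 0.341  0.0028]
```

View pics/scene0.png

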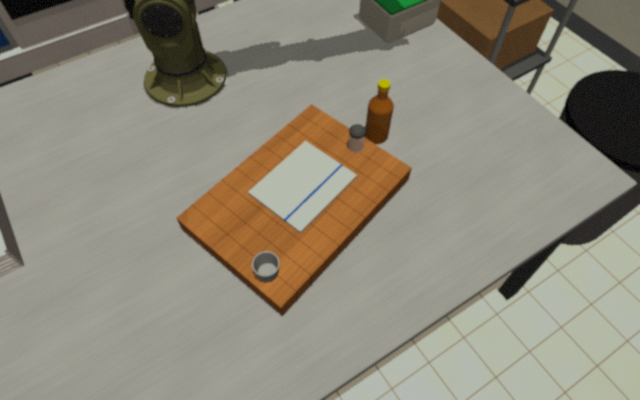

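View pics/top0.png

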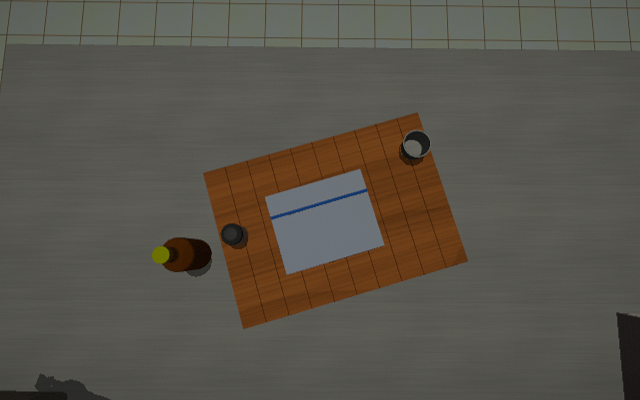

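The top picture shows the block with corners near (205,173), (418,113), (467,262) and (244,327). The board's corners are near (265,196), (361,169), (384,245) and (286,275), and the blue line runs from (270,218) to (367,190). The cup is at (415,146) and the shaker at (233,235). Next I'll measure the edges precisely.

```bash
cat > h.py <<'E'
import numpy as np,cv2
from workcell import r
def bp(k,uv,z):
    R=np.array(k["R"]);t=np.array(k["t"]);uv=np.atleast_2d(uv).astype(float)
    d=np.c_[(uv[:,0]-k["cx"])/k["fx"],(uv[:,1]-k["cy"])/k["fy"],np.ones(len(uv))]@R
    c=-R.T@t; return c+d*((z-c[2])/d[:,2])[:,None]
def proj(k,X):
    p=np.atleast_2d(X)@np.array(k["R"]).T+np.array(k["t"])
    return np.c_[k["fx"]*p[:,0]/p[:,2]+k["cx"],k["fy"]*p[:,1]/p[:,2]+k["cy"]]
def edgefit(im,k,A,B,z,half=0.010,n=60,chan=None,trim=.1,mode="step"):
    """sub-pixel: sample profiles across world line A-B at height z; returns fitted points (world)"""
    g=cv2.GaussianBlur(im.astype(np.float32),(0,0),0.7); g=g@np.array(chan if chan is not None else [1,1,1.],np.float32)
    A=np.array(A);B=np.array(B);d=(B-A)/np.linalg.norm(B-A);nn=np.array([-d[1],d[0]])
    s=np.linspace(-half,half,41);pts=[]
    for f in np.linspace(trim,1-trim,n):
        P=A+f*(B-A)+s[:,None]*nn
        uv=proj(k,np.c_[P,np.full(41,z)]).astype(np.float32)
        v=cv2.remap(g,uv[None,:,0].copy(),uv[None,:,1].copy(),cv2.INTER_LINEAR)[0]
        if mode=="step": w=np.abs(np.gradient(v))
        else: w=v-np.median(v); w[w<0]=0
        i=w.argmax();lo,hi=max(0,i-6),min(41,i+7)
        ww=w[lo:hi];pts.append(A+f*(B-A)+nn*(s[lo:hi]@ww/ww.sum()))
    pts=np.array(pts,np.float32)
    vx,vy,x0,y0=cv2.fitLine(pts,cv2.DIST_HUBER,0,.001,.001).ravel()
    dd=np.array([vx,vy]);dd*=np.sign(dd@d)
    res=np.abs((pts-[x0,y0])@np.array([-dd[1],dd[0]]))
    return np.array([x0,y0]),dd,np.median(res)
E
cat > m.py <<'E'
from h import *
import sys
tag=sys.argv[1]; cams=sys.argv[2:] or ["scene","top"]
for c in cams:
    im=r.capture(c);cv2.imwrite(f"pics/{c}{tag}.png",im[:,:,::-1]);k=r.get_calibration(c)
    hsv=cv2.cvtColor(im,cv2.COLOR_RGB2HSV)
    wood=cv2.inRange(hsv,(5,110,60),(18,255,255))
    n,l,st,_=cv2.connectedComponentsWithStats(wood);b=1+st[1:,4].argmax();m=(l==b).astype(np.uint8)
    cnt=max(cv2.findContours(m,0,1)[0],key=cv2.contourArea)
    ap=cv2.approxPolyDP(cv2.convexHull(cnt),6,True)[:,0]
    print(c,"cam",np.round(-np.array(k["R"]).T@k["t"],3)); print(np.c_[ap,np.round(bp(k,ap,.06)[:,:2],4)])
    inside=cv2.fillPoly(np.zeros_like(m),[ap],1)
    wh=cv2.inRange(hsv,(0,0,130),(180,60,255))*inside
    n,l,st,_=cv2.connectedComponentsWithStats(cv2.morphologyEx(wh,cv2.MORPH_CLOSE,np.ones((7,7))));b=1+st[1:,4].argmax()
    cnt=max(cv2.findContours((l==b).astype(np.uint8),0,1)[0],key=cv2.contourArea)
    ap=cv2.approxPolyDP(cv2.convexHull(cnt),5,True)[:,0]
    print("board");print(np.c_[ap,np.round(bp(k,ap,.068)[:,:2],4)])
E
python3 m.py 1
```

```text
scene cam [ 1.108 -0.256  1.002]
[[ 3.870e+02  9.100e+01  4.011e-01  4.200e-01]
 [ 4.070e+02  1.780e+02  6.565e-01  2.860e-01]
 [ 2.820e+02  3.140e+02  7.844e-01 -1.298e-01]
 [ 1.770e+02  2.170e+02  4.651e-01 -2.148e-01]
 [ 3.100e+02  1.050e+02  3.340e-01  2.177e-01]]
board
[[ 3.050e+02  1.410e+02  4.369e-01  1.388e-01]
 [ 3.550e+02  1.760e+02  5.903e-01  1.819e-01]
 [ 3.000e+02  2.310e+02  6.470e-01 -3.900e-03]
 [ 2.490e+02  1.900e+02  4.921e-01 -4.670e-02]]
top cam [0.481 0.08  0.816]
[[ 4.170e+02  1.130e+02  7.688e-01 -1.260e-01]
 [ 4.670e+02  2.610e+02  4.648e-01 -2.169e-01]
 [ 2.430e+02  3.280e+02  3.343e-01  2.215e-01]
 [ 2.030e+02  1.730e+02  6.379e-01  3.128e-01]]Traceback (most recent call last):
  File "m.py", line 14, in <module>
    n,l,st,_=cv2.connectedComponentsWithStats(cv2.morphologyEx(wh,cv2.MORPH_CLOSE,np.ones((7,7))));b=1+st[1:,4].argmax()
                                                                                                       ~~~~~~~~~~~~~~~^^
ValueError: attempt to get argmax of an empty sequence
```

```bash
cat > fit.py <<'E'
from h import *
import sys
# usage: fit.py tag ; board far-left, far-right, near-left, near-right guesses
F=((.638,.3125),(.769,-.127)); 
def run(tag,fl,fr,nl,nr,lines=None,cams=("scene","top"),take=False):
    for c in cams:
        if take: im=r.capture(c);cv2.imwrite(f"pics/{c}{tag}.png",im[:,:,::-1])
        else: im=cv2.imread(f"pics/{c}{tag}.png")[:,:,::-1]
        k=r.get_calibration(c)
        # channel red-blue for wood-vs-other
        L={"blkfar":edgefit(im,k,*F,.06,half=.012,chan=[1,0,-1.]),
           "blkleft":edgefit(im,k,(.334,.2200),(.638,.3125),.06,half=.012,chan=[1,0,-1.]),
           "blkright":edgefit(im,k,(.4648,-.216),(.769,-.127),.06,half=.012,chan=[1,0,-1.]),
           "blknear":edgefit(im,k,(.334,.2200),(.4648,-.216),.06,half=.012,chan=[1,0,-1.]),
           "bdfar":edgefit(im,k,fl,fr,.068,chan=[0,0,1.]),"bdnear":edgefit(im,k,nl,nr,.068,chan=[0,0,1.]),
           "bdleft":edgefit(im,k,nl,fl,.068,chan=[0,0,1.]),"bdright":edgefit(im,k,nr,fr,.068,chan=[0,0,1.])}
        fl_,fr_,nl_,nr_=map(np.array,(fl,fr,nl,nr))
        la=fl_+(nl_-fl_)*45/160; lb=fr_+(nr_-fr_)*45/160
        L["line"]=edgefit(im,k,la,lb,.068,chan=[-1,0.,0],mode="peak",half=.015)
        print(c)
        for n,(p,d,e) in L.items(): print(" ",n,np.round(p,4),"ang %.2f"%np.degrees(np.arctan2(d[1],d[0])),"res %.2fmm"%(e*1e3))
        def X(a,b):
            pa,da,_=L[a];pb,db,_=L[b];return pa+da*np.linalg.solve(np.c_[da,-db],pb-pa)[0]
        print("  blk corners FL FR NL NR",*[np.round(X(a,b),4) for a,b in(("blkfar","blkleft"),("blkfar","blkright"),("blknear","blkleft"),("blknear","blkright"))])
        C=[X(a,b) for a,b in(("bdfar","bdleft"),("bdfar","bdright"),("bdnear","bdleft"),("bdnear","bdright"))]
        print("  bd corners",*[np.round(x,4) for x in C],"centre",np.round(np.mean(C,0),4))
        p,d,_=L["blkfar"];n=np.array([-d[1],d[0]]);n*=np.sign(n[0])
        for nm in("bdnear","bdfar","line"): 
            q,e,_=L[nm]; print("  ",nm,"dist to far edge %.1f mm"%((p-q)@n*1e3),"rel ang %.2f"%np.degrees(np.arctan2(d[0]*e[1]-d[1]*e[0],d@e)))
E
python3 - <<'E'
from fit import run
run("1",(.590,.182),(.647,-.004),(.437,.139),(.492,-.047))
E
```

```text
scene
  blkfar [0.6937 0.1313] ang -73.15 res 0.26mm
  blkleft [0.4591 0.2599] ang 17.10 res 0.74mm
  blkright [ 0.614  -0.1737] ang 16.89 res 0.21mm
  blknear [0.3971 0.0065] ang -73.15 res 0.34mm
  bdfar [0.62   0.0895] ang -73.02 res 0.11mm
  bdnear [0.4628 0.0455] ang -72.85 res 0.31mm
  bdleft [0.5192 0.1672] ang 17.19 res 0.25mm
  bdright [ 0.5705 -0.0291] ang 17.18 res 0.23mm
  line [0.5748 0.0771] ang -72.85 res 0.14mm
  blk corners FL FR NL NR [0.638 0.315] [ 0.7716 -0.1259] [0.3322 0.2209] [ 0.4654 -0.2189]
  bd corners [0.5896 0.189 ] [ 0.6488 -0.0049] [0.4334 0.1407] [ 0.4932 -0.053 ] centre [0.5413 0.0679]
   bdnear dist to far edge 245.8 mm rel ang 0.30
   bdfar dist to far edge 82.7 mm rel ang 0.13
   line dist to far edge 129.5 mm rel ang 0.30
top
  blkfar [ 0.7338 -0.002 ] ang -73.22 res 0.11mm
  blkleft [0.5177 0.2774] ang 16.78 res 0.06mm
  blkright [ 0.6016 -0.1775] ang 16.76 res 0.13mm
  blknear [0.3943 0.0172] ang -73.24 res 0.07mm
  bdfar [0.6257 0.0697] ang -72.95 res 0.10mm
  bdnear [0.4645 0.0479] ang -72.96 res 0.12mm
  bdleft [0.5199 0.165 ] ang 17.09 res 0.11mm
  bdright [ 0.5617 -0.0318] ang 17.08 res 0.12mm
  line [0.5747 0.0812] ang -72.91 res 0.07mm
  blk corners FL FR NL NR [0.6385 0.3139] [ 0.7713 -0.1264] [0.3327 0.2217] [ 0.4653 -0.2186]
  bd corners [0.5899 0.1865] [ 0.6486 -0.0051] [0.4364 0.1393] [ 0.4951 -0.0522] centre [0.5425 0.0671]
   bdnear dist to far edge 243.4 mm rel ang 0.26
   bdfar dist to far edge 82.8 mm rel ang 0.27
   line dist to far edge 128.3 mm rel ang 0.31
```

The fits from both cameras agree. The block's x axis is yawed +16.8° and the board is about 0.3° askew. The line has about 128.4 mm to go. First I move the TCP to about 30 mm behind the near side, with the jaws opening along the block's y.

Emit:
jog_arm(series=[[13,-34,0,0,0,4.8],[13,-34,0,0,0,4.8],[13,-34,0,0,0,4.8],[13,-34,0,0,0,4.8],[13,-34,0,0,0,4.8],[13,-34,0,0,0,4.8],[13,-34,0,0,0,4.8],[13,-34,0,0,0,4.8]], grip=0)

```text
t: 1.9
tcp_pos: [0.3338, 0.3083, 0.2315]
ee_rot: [1.868, 2.526, 0.001]
contact_force: [-0.2, 0.0, -1.6]
opening: 0.998
```

Emit:
jog_arm(series=[[13,-34,0,0,0,0],[13,-34,0,0,0,0],[13,-34,0,0,0,0],[13,-34,0,0,0,0],[13,-34,0,0,0,0],[13,-34,0,0,0,0],[13,-34,0,0,0,0],[13,-34,0,0,0,0]])

```text
t: 2.9
tcp_pos: [0.4378, 0.0362, 0.2315]
ee_rot: [1.871, 2.523, 0.001]
contact_force: [0.7, 0.5, 0.5]
opening: 1.005
```

Emit:
jog_arm(series=[[0,0,-25,0,0,0],[0,0,-25,0,0,0],[0,0,-25,0,0,0],[0,0,-25,0,0,0],[0,0,-25,0,0,0],[0,0,-20,0,0,0],[0,0,0,0,0,0],[0,0,0,0,0,0]])

```text
t: 3.9
tcp_pos: [0.4379, 0.0375, 0.0869]
ee_rot: [1.871, 2.523, 0.001]
contact_force: [0.8, -0.0, 0.4]
opening: 1.0
```

```bash
python3 - <<'E'
from h import *
s=r.observe();print(s['tcp_pos'],s['contact_force'])
for c in("wrist","top"):
    im=r.capture(c);cv2.imwrite(f"pics/{c}2.png",im[:,:,::-1])
print(r.get_calibration("wrist"))
E
```

```text
[0.4378551  0.03745442 0.08690919] [ 0.75174136 -0.03517465  0.37683302]
{'fx': 342.9806617795204, 'fy': 342.9806617795204, 'cx': 321.01663220373484, 'cy': 198.9987920238617, 'tool_from_camera': array([[ 9.99999960e-01,  2.66115359e-04,  9.94482438e-05,
         3.06445747e-04],
       [-2.83932535e-04,  9.47874574e-01,  3.18643549e-01,
        -8.10538371e-02],
       [-9.46851925e-06, -3.18643564e-01,  9.47874611e-01,
        -1.43609071e-01],
       [ 0.00000000e+00,  0.00000000e+00,  0.00000000e+00,
         1.00000000e+00]])}
```

View pics/wrist2.png

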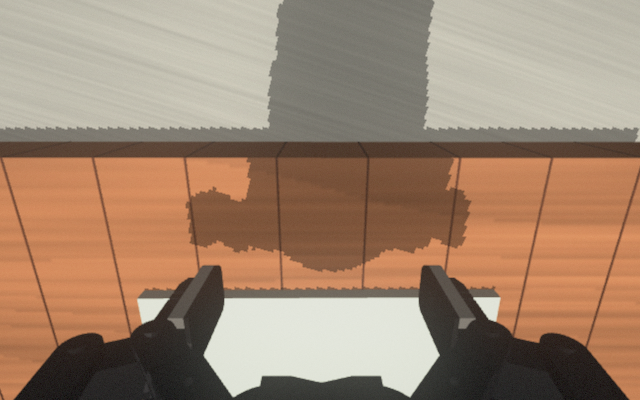

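View pics/top2.png

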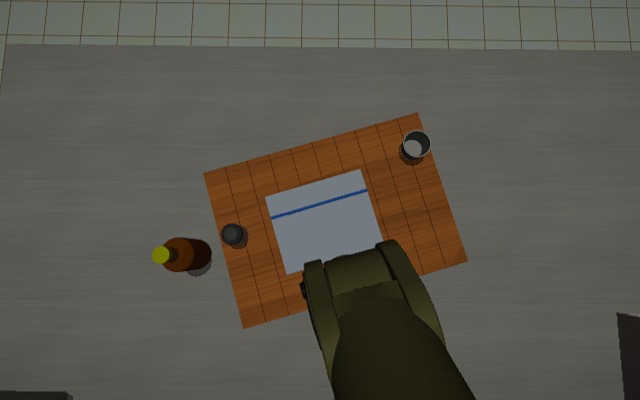

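The wrist picture shows both fingertips over bare wood, at rows 265–325 and columns ~200 and ~445. They are behind the board's near side at row ~292, allowing for parallax. I'll descend in steps and watch the force.

Emit:
jog_arm(series=[[0,0,-6,0,0,0],[0,0,-6,0,0,0],[0,0,-6,0,0,0],[0,0,-4,0,0,0],[0,0,0,0,0,0],[0,0,0,0,0,0],[0,0,0,0,0,0],[0,0,0,0,0,0]])

```text
t: 5.0
tcp_pos: [0.4375, 0.0374, 0.0644]
ee_rot: [1.871, 2.523, 0.0]
contact_force: [0.3, -0.6, 0.4]
opening: 0.996
```

Emit:
jog_arm(series=[[0,0,-1,0,0,0],[0,0,-1,0,0,0],[0,0,-1,0,0,0],[0,0,-1,0,0,0],[0,0,0,0,0,0],[0,0,0,0,0,0],[0,0,0,0,0,0],[0,0,0,0,0,0]])

```text
t: 6.0
tcp_pos: [0.4374, 0.0374, 0.0603]
ee_rot: [1.872, 2.523, 0.0]
contact_force: [-0.1, 0.1, 0.6]
opening: 1.002
```

Emit:
jog_arm(series=[[0,0,-1,0,0,0],[0,0,-1,0,0,0],[0,0,-1,0,0,0],[0,0,-1,0,0,0],[0,0,0,0,0,0],[0,0,0,0,0,0],[0,0,0,0,0,0],[0,0,0,0,0,0]])

```text
t: 7.0
tcp_pos: [0.4374, 0.0374, 0.0563]
ee_rot: [1.872, 2.523, 0.0]
contact_force: [-0.4, -0.2, -0.8]
opening: 0.998
```

```bash
python3 - <<'E'
from h import *
s=r.observe();print(s['tcp_pos'],s['contact_force'])
for c in("wrist",):
    im=r.capture(c);cv2.imwrite(f"pics/{c}3.png",im[:,:,::-1])
E
```

```text
[0.43742862 0.03739003 0.05630452] [-0.37811145 -0.1829449  -0.83568236]
```

View pics/wrist3.png

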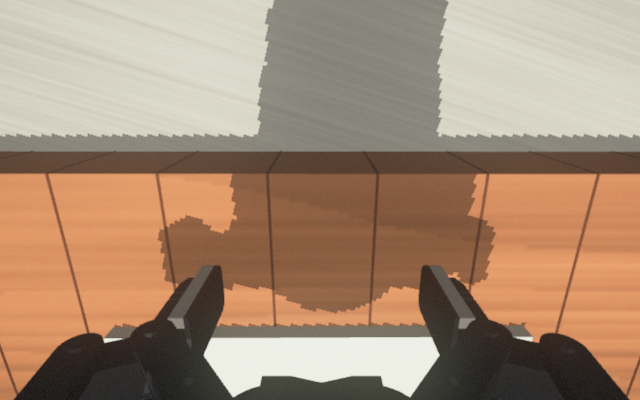

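No contact yet at TCP z 56.3 mm, which confirms that the open pads stand back from the TCP. Continuing down.

Emit:
jog_arm(series=[[0,0,-1,0,0,0],[0,0,-1,0,0,0],[0,0,-1,0,0,0],[0,0,-1,0,0,0],[0,0,0,0,0,0],[0,0,0,0,0,0],[0,0,0,0,0,0],[0,0,0,0,0,0]])

```text
t: 8.05
tcp_pos: [0.4374, 0.0374, 0.0523]
ee_rot: [1.872, 2.523, -0.0]
contact_force: [-0.1, -0.3, 0.4]
opening: 0.998
```

Emit:
jog_arm(series=[[0,0,-0.5,0,0,0],[0,0,-0.5,0,0,0],[0,0,-0.5,0,0,0],[0,0,-0.5,0,0,0],[0,0,0,0,0,0],[0,0,0,0,0,0],[0,0,0,0,0,0],[0,0,0,0,0,0]])

```text
t: 9.05
tcp_pos: [0.4374, 0.0374, 0.0503]
ee_rot: [1.872, 2.523, 0.0]
contact_force: [-0.3, 0.1, 0.6]
opening: 1.002
```

Emit:
jog_arm(series=[[0,0,-0.5,0,0,0],[0,0,-0.5,0,0,0],[0,0,-0.5,0,0,0],[0,0,0,0,0,0],[0,0,0,0,0,0],[0,0,0,0,0,0],[0,0,0,0,0,0],[0,0,0,0,0,0]])

```text
t: 10.05
tcp_pos: [0.4374, 0.0374, 0.0488]
ee_rot: [1.871, 2.523, -0.0]
contact_force: [-0.3, -0.1, 0.5]
opening: 1.002
```

```bash
python3 - <<'E'
from h import *
s=r.observe();print(s['tcp_pos'],s['contact_force'])
for c in("wrist","scene"):
    im=r.capture(c)
    if c=="scene": im=cv2.resize(im[100:260,200:456],None,fx=3,fy=3,interpolation=2)
    cv2.imwrite(f"pics/{c}4.png",im[:,:,::-1])
E
```

```text
[0.43740768 0.03737387 0.04878532] [-0.29881911 -0.1398368   0.47467484]
```

View pics/wrist4.png

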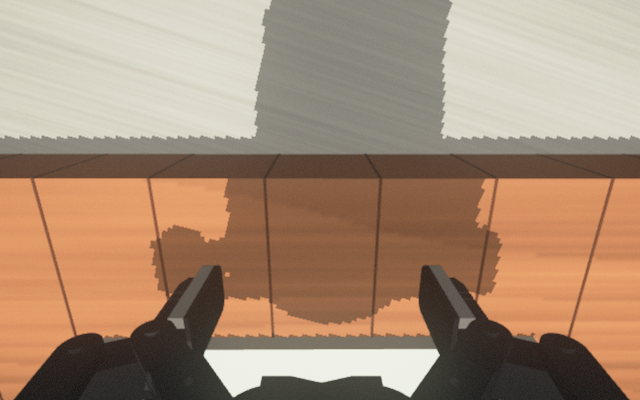

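View pics/scene4.png

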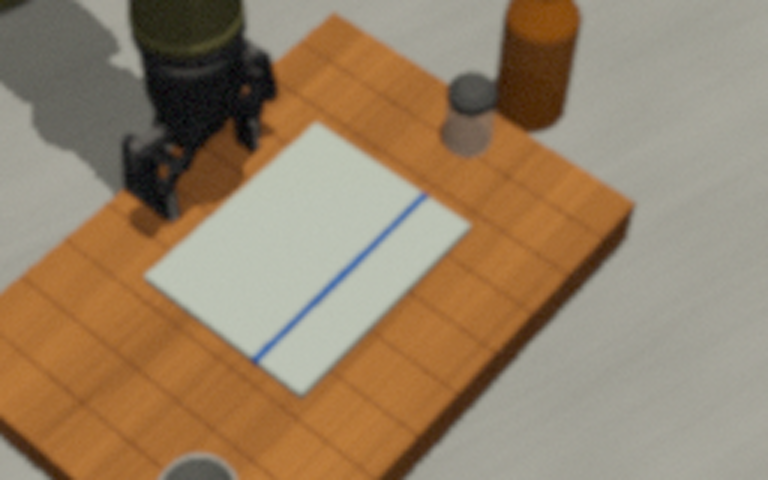

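The fingertips are just above the wood behind the board, with no force yet. I'll go lower in small steps until they touch.

Emit:
jog_arm(series=[[0,0,-0.5,0,0,0],[0,0,-0.5,0,0,0],[0,0,-0.5,0,0,0],[0,0,-0.5,0,0,0],[0,0,0,0,0,0],[0,0,0,0,0,0],[0,0,0,0,0,0],[0,0,0,0,0,0]])

```text
t: 11.15
tcp_pos: [0.4374, 0.0374, 0.0469]
ee_rot: [1.872, 2.523, 0.0]
contact_force: [-1.0, 0.3, 5.0]
opening: 1.001
```

Emit:
jog_arm(series=[[0,0,-0.5,0,0,0],[0,0,-0.5,0,0,0],[0,0,-0.5,0,0,0],[0,0,0,0,0,0],[0,0,0,0,0,0],[0,0,0,0,0,0],[0,0,0,0,0,0],[0,0,0,0,0,0]])

```text
t: 12.15
tcp_pos: [0.4375, 0.0373, 0.0468]
ee_rot: [1.871, 2.522, 0.001]
contact_force: [-6.0, -0.2, 28.3]
opening: 0.999
```

The fingertips touched at TCP z 47.0 mm, which is 13 mm of stand-back as described. I'll raise them to about 2.5 mm above the wood, then push along the block's x.

Emit:
jog_arm(series=[[0,0,2.2,0,0,0],[0,0,2,0,0,0],[0,0,0,0,0,0],[0,0,0,0,0,0],[3.8,1.15,0,0,0,0],[3.8,1.15,0,0,0,0],[3.8,1.15,0,0,0,0],[2.0,0.6,0,0,0,0]])

```text
t: 13.15
tcp_pos: [0.4512, 0.0416, 0.0495]
ee_rot: [1.871, 2.523, 0.0]
contact_force: [-0.0, 0.2, -0.2]
opening: 1.002
```

Emit:
jog_arm(series=[[2,0.6,0,0,0,0],[3,0.9,0,0,0,0],[4.8,1.45,0,0,0,0],[4.8,1.45,0,0,0,0],[4.8,1.45,0,0,0,0],[4.8,1.45,0,0,0,0],[3,0.9,0,0,0,0],[2,0.6,0,0,0,0]])

```text
t: 14.15
tcp_pos: [0.4801, 0.0503, 0.0494]
ee_rot: [-1.871, -2.523, 0.0]
contact_force: [-3.3, -0.6, 1.1]
opening: 0.998
```

```bash
python3 - <<'E'
from h import *
s=r.observe();print(s['tcp_pos'],s['ee_rot'],s['contact_force'])
for c in("scene",):
    im=r.capture(c);cv2.imwrite(f"pics/{c}5f.png",im[:,:,::-1])
    im=cv2.resize(im[100:260,200:456],None,fx=3,fy=3,interpolation=2)
    cv2.imwrite(f"pics/{c}5.png",im[:,:,::-1])
E
```

```text
[0.48010871 0.05028497 0.04940451] [-1.87145549e+00 -2.52315847e+00  2.74864397e-04] [-3.33428447 -0.60975868  1.1263565 ]
```

View pics/scene5.png

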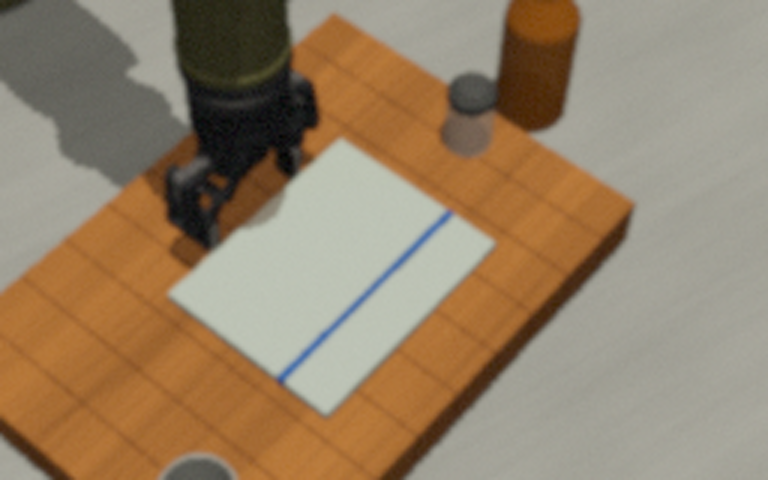

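The board is sliding flat in front of both fingertips at about 3 N. The line now runs from about (280,381) to (450,213) in the enlarged crop. I'll measure it.

```bash
cat > ln.py <<'E'
from h import *
PF=np.array([.7716,-.1262]); 
def lines(im,c,shift):
    """line and far side from one picture, board shifted by `shift` m from the start; uses block far edge of the same camera"""
    k=r.get_calibration(c)
    P0={"scene":(np.array([.6937,.1313]),-73.2),"top":(np.array([.7338,-.0020]),-73.22)}[c]
    a=np.radians(P0[1]);d=np.array([np.cos(a),np.sin(a)]);n=np.array([-d[1],d[0]])
    u=n*shift; fl,fr=np.array([.590,.187])+u,np.array([.6486,-.005])+u
    for nm,o,ch,mo,h in(("far",0,[0,0,1.],"step",.010),("line",.045,[-1,0,0.],"peak",.015)):
        p,e,res=edgefit(im,k,fl-n*o,fr-n*o,.068,chan=ch,mode=mo,half=h,trim=.07)
        print(c,nm,"to edge %.2f mm"%((P0[0]-p)@n*1e3),"rel ang %.2f"%np.degrees(np.arctan2(d[0]*e[1]-d[1]*e[0],d@e)),"res %.2f"%(res*1e3))
E
python3 - <<'E'
from ln import *
lines(cv2.imread("pics/scene5f.png")[:,:,::-1],"scene",.026)
s=r.observe()
print((s['tcp_pos'][:2]-[.4375,.0373])@[.9573,.289])
E
```

```text
scene far to edge 57.35 mm rel ang 0.05 res 0.27
scene line to edge 104.04 mm rel ang 0.12 res 0.09
0.044727981283311874
```

Emit:
jog_arm(series=[[3,0.9,0,0,0,0],[6,1.8,0,0,0,0],[6,1.8,0,0,0,0],[6,1.8,0,0,0,0],[6,1.8,0,0,0,0],[6,1.8,0,0,0,0],[5,1.5,0,0,0,0],[3,0.9,0,0,0,0]])

```text
t: 15.2
tcp_pos: [0.5213, 0.0626, 0.0495]
ee_rot: [1.872, 2.523, 0.0]
contact_force: [-2.9, -1.4, 2.5]
opening: 0.997
```

Emit:
jog_arm(series=[[3,0.9,0,0,0,0],[5,1.5,0,0,0,0],[6,1.8,0,0,0,0],[6,1.8,0,0,0,0],[6,1.8,0,0,0,0],[6,1.8,0,0,0,0],[4,1.2,0,0,0,0],[2,0.6,0,0,0,0]])

```text
t: 16.2
tcp_pos: [0.5592, 0.074, 0.0495]
ee_rot: [-1.872, -2.523, 0.0]
contact_force: [-4.7, -1.9, 2.6]
opening: 0.997
```

```bash
python3 - <<'E'
from ln import *
s=r.observe();print(s['t'],s['tcp_pos'],s['ee_rot'],s['contact_force'])
m=(s['tcp_pos'][:2]-[.4375,.0373])@[.9573,.289];print(m)
for c in("scene","top"):
    im=r.capture(c);cv2.imwrite(f"pics/{c}6f.png",im[:,:,::-1])
    try: lines(im,c,m-.0192)
    except Exception as e: print(e)
    if c=="scene": im=cv2.resize(im[100:260,200:456],None,fx=3,fy=3,interpolation=2)
    cv2.imwrite(f"pics/{c}6.png",im[:,:,::-1])
E
```

```text
16.2 [0.55915718 0.07395743 0.04945414] [-1.87159493e+00 -2.52313508e+00  2.34046168e-04] [-4.65287748 -1.90902337  2.59249985]
0.1270564127068514
scene far to edge -24.12 mm rel ang 0.39 res 0.23
scene line to edge 21.43 mm rel ang -0.00 res 0.09
top far to edge -25.11 mm rel ang -0.02 res 0.17
top line to edge 8.70 mm rel ang 3.66 res 2.70
```

View pics/scene6.png

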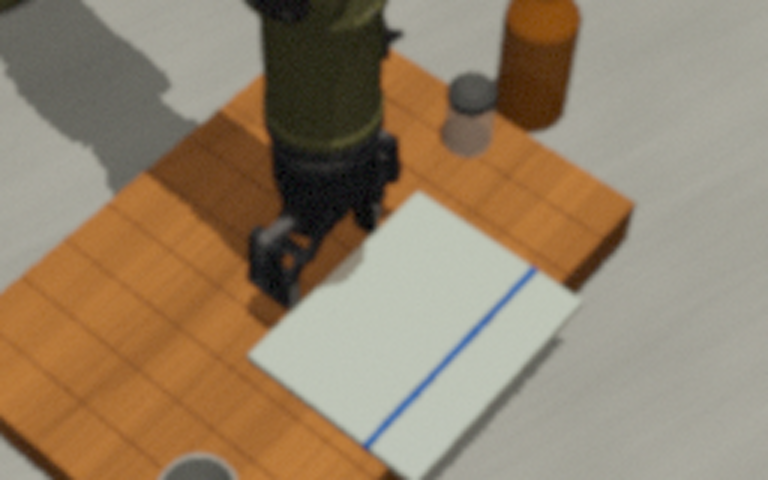

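View pics/top6.png

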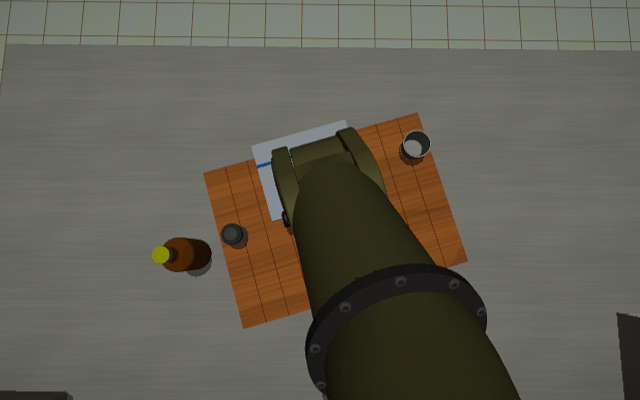

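Both cameras agree that the board is square and the line is about 20–21 mm short of the edge. I'll push 17 mm, then back off to get an unobstructed look before the last trim.

Emit:
jog_arm(series=[[2,0.6,0,0,0,0],[3,0.9,0,0,0,0],[3,0.9,0,0,0,0],[3.3,1,0,0,0,0],[3,0.9,0,0,0,0],[2,0.6,0,0,0,0],[0,0,0,0,0,0],[0,0,0,0,0,0]])

```text
t: 17.3
tcp_pos: [0.5757, 0.079, 0.0495]
ee_rot: [1.871, 2.523, 0.001]
contact_force: [-1.2, 0.2, -0.1]
opening: 0.999
```

```bash
python3 - <<'E'
from ln import *
s=r.observe();print(s['t'],s['tcp_pos'],s['ee_rot'],s['contact_force'])
m=(s['tcp_pos'][:2]-[.4375,.0373])@[.9573,.289];print(m)
for c in("scene","top"):
    im=r.capture(c);cv2.imwrite(f"pics/{c}7f.png",im[:,:,::-1])
    lines(im,c,m-.0192)
E
```

```text
17.3 [0.57570178 0.07896892 0.0495038 ] [1.87122085e+00 2.52287605e+00 1.05481890e-03] [-1.19780618  0.23446308 -0.14773403]
0.14434288588070376
scene far to edge -41.32 mm rel ang 0.27 res 0.25
scene line to edge 4.18 mm rel ang 0.05 res 0.08
top far to edge -37.05 mm rel ang -2.93 res 2.66
top line to edge 9.99 mm rel ang -4.23 res 3.77
```

Emit:
jog_arm(series=[[-8,-2.4,0,0,0,0],[-16,-4.8,0,0,0,0],[-20,-6,0,0,0,0],[-20,-6,0,0,0,0],[-20,-6,0,0,0,0],[-16,-4.8,0,0,0,0],[-10,-3,0,0,0,0],[0,0,0,0,0,0]])

```text
t: 18.4
tcp_pos: [0.465, 0.0457, 0.0497]
ee_rot: [1.872, 2.523, 0.0]
contact_force: [0.7, 0.1, -0.2]
opening: 0.998
```

```bash
python3 - <<'E'
from ln import *
s=r.observe();print(s['t'],s['tcp_pos'],s['ee_rot'],s['contact_force'])
for c in("scene","top"):
    im=r.capture(c);cv2.imwrite(f"pics/{c}8.png",im[:,:,::-1])
    lines(im,c,.125)
E
```

```text
18.4 [0.46497202 0.04565639 0.04966965] [1.87171362e+00 2.52290776e+00 1.11128929e-04] [ 0.74909828  0.1443159  -0.23258934]
scene far to edge -41.44 mm rel ang 0.17 res 0.20
scene line to edge 4.22 mm rel ang 0.07 res 0.10
top far to edge -42.29 mm rel ang -0.01 res 0.15
top line to edge 2.90 mm rel ang 0.02 res 0.09
```

View pics/top8.png

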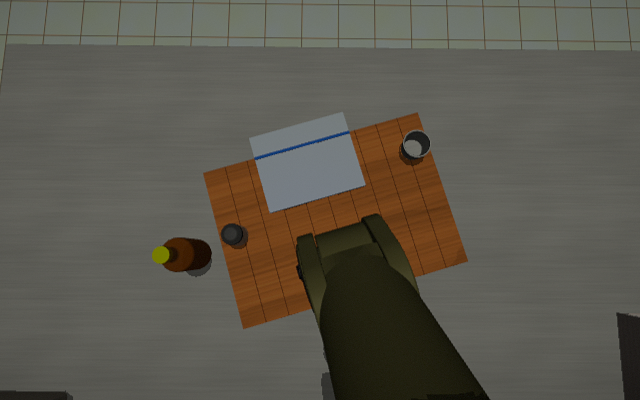

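Unobstructed, the line is about 3–4 mm short: scene says 4.2 mm, top says 2.9 mm. The angle is within 0.1°. To settle that difference I'll look from close above with the wrist camera, passing well above the board.

Emit:
jog_arm(series=[[0,0,25,0,0,0],[0,0,30,0,0,0],[0,0,30,0,0,0],[10,3,25,0,0,0],[20,6,0,0,0,0],[30,9.5,0,0,0,0],[35,11,0,0,0,0],[35,11,0,0,0,0]])

```text
t: 19.5
tcp_pos: [0.597, 0.0869, 0.1595]
ee_rot: [1.871, 2.523, 0.001]
contact_force: [0.1, -0.6, -0.3]
opening: 0.998
```

Emit:
jog_arm(series=[[35,11,0,0,0,0],[35,11,0,0,0,0],[26,8,0,0,0,0],[15,4,0,0,0,0],[0,0,0,0,0,0],[0,0,0,0,0,0],[0,0,0,0,0,0],[0,0,0,0,0,0]])

```text
t: 20.5
tcp_pos: [0.7061, 0.1201, 0.1599]
ee_rot: [1.872, 2.523, 0.0]
contact_force: [-0.1, -0.8, -0.1]
opening: 1.001
```

```bash
python3 - <<'E'
from h import *
import pickle
s=r.observe();print(s['t'],s['tcp_pos'],s['ee_rot'])
im=r.capture("wrist");cv2.imwrite("pics/wrist9.png",im[:,:,::-1]);pickle.dump((s['tcp_pos'],s['ee_rot']),open("w9.pkl","wb"))
E
```

```text
20.5 [0.70605395 0.1201414  0.15990178] [1.87157719e+00 2.52286719e+00 2.58646219e-04]
```

View pics/wrist9.png

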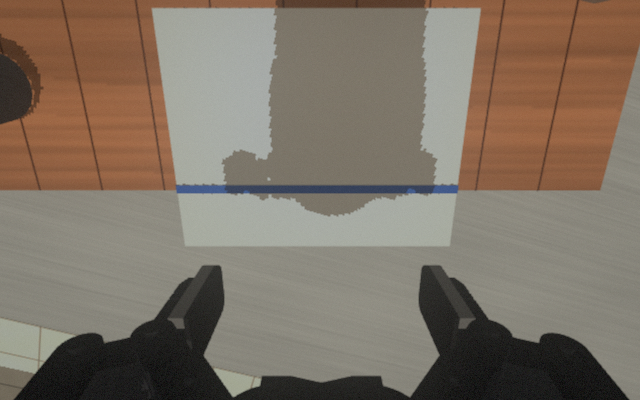

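The wrist picture shows the block's far edge at row ~190, on both sides of the board. The blue line is at rows ~185–193 and the board's far side at ~246. Next I'll turn these rows into a distance.

```bash
cat > wl.py <<'E'
from h import *
import pickle
from scipy.spatial.transform import Rotation as Ro
def wl(im,tcp,rot):
    k=dict(r.get_calibration("wrist"));T=np.array(k["tool_from_camera"])
    W=np.eye(4);W[:3,:3]=Ro.from_rotvec(rot).as_matrix();W[:3,3]=tcp
    M=np.linalg.inv(W@T);k["R"]=M[:3,:3];k["t"]=M[:3,3]
    a=np.radians(-73.2);d=np.array([np.cos(a),np.sin(a)]);n=np.array([-d[1],d[0]])
    FL,FR=np.array([.6383,.3143]),np.array([.7715,-.1262])
    out=[]
    L0=bp(k,[[176,188],[458,188]],.068)[:,:2]; B=bp(k,[[20,190],[160,190],[475,190],[595,190]],.06)[:,:2]
    eL=edgefit(im,k,B[0],B[1],.06,half=.006,chan=[1,0,-1.],trim=.03); eR=edgefit(im,k,B[2],B[3],.06,half=.006,chan=[1,0,-1.],trim=.03)
    # line as both its borders via saturation-like b-r
    l=edgefit(im,k,L0[0],L0[1],.068,half=.008,chan=[-1,0,1.],mode="peak",trim=.04)
    q=eR[0]-eL[0];d=q/np.linalg.norm(q);n=np.array([-d[1],d[0]])
    f0=bp(k,[[186,246],[450,246]],.068)[:,:2];f=edgefit(im,k,f0[0],f0[1],.068,half=.006,trim=.05)
    print("edge ang",np.degrees(np.arctan2(d[1],d[0])),"L/R",[np.round(np.degrees(np.arctan2(e[1][1],e[1][0])),2) for e in(eL,eR)],"offs",(eL[0]),eR[0],eL[2],eR[2])
    for nm,x in(("line",l),("far",f)):
        e=x[1];print(nm,"to edge %.2f mm"%((eL[0]-x[0])@n*1e3),"rel ang %.2f"%np.degrees(np.arctan2(d[0]*e[1]-d[1]*e[0],d@e)),"res %.2f"%(x[2]*1e3))
E
python3 - <<'E'
from wl import *
p,q=pickle.load(open("w9.pkl","rb"));wl(cv2.imread("pics/wrist9.png")[:,:,::-1],p,q)
E
```

```text
edge ang 106.87516 L/R [np.float32(106.87), np.float32(106.74)] offs [ 0.7496303  -0.04557105] [0.65272903 0.27386612] 1.1206663e-05 2.5697402e-05
line to edge -2.90 mm rel ang -0.08 res 0.56
far to edge 42.03 mm rel ang 0.01 res 0.04
```

The wrist look says the line is 2.9–3.0 mm short, from both the line and the far side, which agrees with top. The contact pose was TCP (0.5757, 0.0790), so the final pose is about (0.5785, 0.0799). I'll go back behind the board and down.

Emit:
jog_arm(series=[[-12,-3.8,0,0,0,0],[-24,-7.6,0,0,0,0],[-30,-9.5,0,0,0,0],[-30,-9.5,0,0,0,0],[-30,-9.5,0,0,0,0],[-24,-7.6,0,0,0,0],[-18,-5.7,0,0,0,0],[0,0,0,0,0,0]])

```text
t: 21.55
tcp_pos: [0.5374, 0.0666, 0.1601]
ee_rot: [1.872, 2.522, -0.0]
contact_force: [1.0, 0.4, 0.4]
opening: 1.005
```

Emit:
jog_arm(series=[[0,0,-20,0,0,0],[0,0,-25,0,0,0],[0,0,-25,0,0,0],[0,0,-20,0,0,0],[0,0,-12,0,0,0],[0,0,-8.4,0,0,0],[0,0,0,0,0,0],[0,0,0,0,0,0]])

```text
t: 22.55
tcp_pos: [0.5388, 0.0672, 0.0496]
ee_rot: [1.871, 2.523, 0.001]
contact_force: [0.2, -0.5, 0.3]
opening: 0.997
```

Emit:
jog_arm(series=[[7,2.2,0,0,0,0],[8,2.5,0,0,0,0],[8,2.5,0,0,0,0],[7,2.2,0,0,0,0],[4,1.3,0,0,0,0],[2,0.7,0,0,0,0],[0,0,0,0,0,0],[0,0,0,0,0,0]])

```text
t: 23.55
tcp_pos: [0.5741, 0.0784, 0.0491]
ee_rot: [-1.872, -2.523, 0.0]
contact_force: [0.0, -0.5, -0.1]
opening: 1.002
```

Emit:
jog_arm(series=[[0.8,0.25,0,0,0,0],[0.8,0.25,0,0,0,0],[0.8,0.25,0,0,0,0],[0.8,0.25,0,0,0,0],[0.5,0.15,0,0,0,0],[0,0,0,0,0,0],[0,0,0,0,0,0],[0,0,0,0,0,0]])

```text
t: 24.55
tcp_pos: [0.578, 0.0796, 0.049]
ee_rot: [1.872, 2.523, -0.0]
contact_force: [-3.2, -1.0, 1.5]
opening: 1.0
```

```bash
python3 - <<'E'
from ln import *
s=r.observe();print(s['t'],s['tcp_pos'],s['contact_force'])
im=r.capture("scene");lines(im,"scene",.127)
E
```

```text
24.55 [0.57801415 0.07963712 0.04902285] [-3.16477537 -1.03410876  1.47360707]
scene far to edge -43.81 mm rel ang 0.32 res 0.32
scene line to edge 1.73 mm rel ang 0.07 res 0.06
```

Emit:
jog_arm(series=[[0.2,0.06,0,0,0,0],[0.2,0.06,0,0,0,0],[0.1,0.03,0,0,0,0],[0,0,0,0,0,0],[0,0,0,0,0,0],[0,0,0,0,0,0],[0,0,0,0,0,0],[0,0,0,0,0,0]])

```text
t: 25.6
tcp_pos: [0.5786, 0.0799, 0.0491]
ee_rot: [1.872, 2.523, 0.0]
contact_force: [-0.9, -0.8, -0.6]
opening: 1.002
```

```bash
python3 - <<'E'
from ln import *
s=r.observe();print(s['t'],s['tcp_pos'],s['contact_force'])
im=r.capture("scene");lines(im,"scene",.127)
E
```

```text
25.6 [0.57859649 0.07985709 0.04906018] [-0.86126527 -0.81002699 -0.59142385]
scene far to edge -44.50 mm rel ang 0.27 res 0.23
scene line to edge 1.07 mm rel ang 0.03 res 0.13
```

Now I'll back off, rise, and check with the wrist camera from above.

Emit:
jog_arm(series=[[-6,-1.9,0,0,0,0],[-12,-3.8,0,0,0,0],[-12,-3.8,0,0,0,0],[-10,-3,0,0,0,0],[0,0,20,0,0,0],[0,0,30,0,0,0],[0,0,30,0,0,0],[0,0,30,0,0,0]])

```text
t: 26.65
tcp_pos: [0.5379, 0.0671, 0.1601]
ee_rot: [1.872, 2.523, 0.0]
contact_force: [0.4, 0.0, -0.4]
opening: 1.006
```

Emit:
jog_arm(series=[[12,3.8,0,0,0,0],[24,7.6,0,0,0,0],[30,9.5,0,0,0,0],[30,9.5,0,0,0,0],[30,9.5,0,0,0,0],[24,7.6,0,0,0,0],[18,5.7,0,0,0,0],[0,0,0,0,0,0]])

```text
t: 27.65
tcp_pos: [0.7067, 0.1211, 0.157]
ee_rot: [-1.87, -2.523, 0.002]
contact_force: [-0.6, 0.8, -0.4]
opening: 1.001
```

Emit:
jog_arm(series=[[0,0,0,0,0,0],[0,0,0,0,0,0],[0,0,0,0,0,0],[0,0,0,0,0,0],[0,0,0,0,0,0],[0,0,0,0,0,0],[0,0,0,0,0,0],[0,0,0,0,0,0]])

```text
t: 28.65
tcp_pos: [0.7065, 0.1205, 0.1591]
ee_rot: [1.872, 2.523, -0.0]
contact_force: [-0.2, -1.2, -0.7]
opening: 1.005
```

```bash
python3 - <<'E'
from wl import *
s=r.observe();print(s['t'],s['tcp_pos'],s['contact_force'])
im=r.capture("wrist");cv2.imwrite("pics/wrist10.png",im[:,:,::-1]);wl(im,s['tcp_pos'],s['ee_rot'])
im=r.capture("scene");cv2.imwrite("pics/scene10.png",im[:,:,::-1])
E
```

```text
28.65 [0.70652609 0.12048653 0.15905256] [-0.17003416 -1.24826349 -0.68996363]
edge ang 106.8574 L/R [np.float32(106.86), np.float32(106.86)] offs [ 0.7492913  -0.04482227] [0.65553355 0.2645977 ] 1.5223399e-05 9.472948e-06
line to edge 0.27 mm rel ang -0.03 res 0.69
far to edge 45.12 mm rel ang 0.02 res 0.04
```

View pics/wrist10.png

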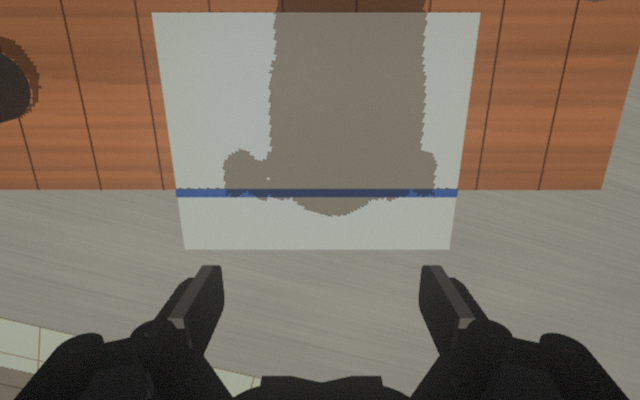

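View pics/scene10.png

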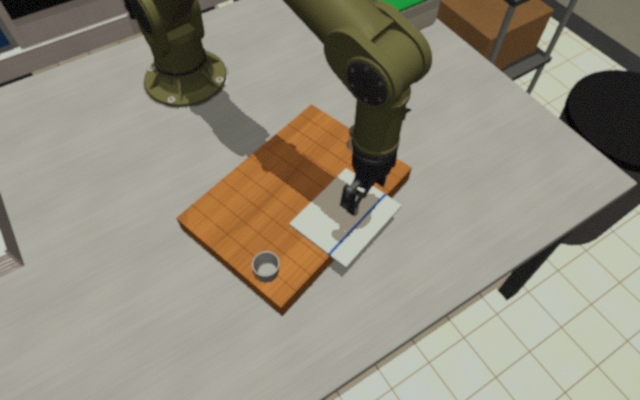

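The wrist picture shows the line (rows 189–197) over the edge at row ~190, allowing for the 8 mm of board thickness. Measured, the overhang is 45.1 mm and the angle error under 0.05°. I'll go higher and back to be well clear, check, and hand in.

Emit:
jog_arm(series=[[0,0,25,0,0,0],[0,0,30,0,0,0],[-20,-6,30,0,0,0],[-30,-9,10,0,0,0],[-30,-9,0,0,0,0],[-30,-9,0,0,0,0],[-20,-6,0,0,0,0],[0,0,0,0,0,0]])

```text
t: 29.75
tcp_pos: [0.5757, 0.081, 0.2548]
ee_rot: [1.872, 2.522, 0.0]
contact_force: [0.2, 0.0, 0.2]
opening: 0.993
```

Emit:
jog_arm(series=[[-20,-6,0,0,0,0],[-30,-9,0,0,0,0],[-30,-9,0,0,0,0],[-20,-6,0,0,0,0],[0,0,0,0,0,0],[0,0,0,0,0,0],[0,0,0,0,0,0],[0,0,0,0,0,0]])

```text
t: 30.75
tcp_pos: [0.477, 0.0518, 0.2539]
ee_rot: [-1.871, -2.523, -0.0]
contact_force: [-0.4, 0.5, 0.1]
opening: 0.999
```

```bash
python3 - <<'E'
from ln import *
s=r.observe();print(s['t'],s['tcp_pos'],s['contact_force'])
for c in("scene","top"):
    im=r.capture(c);cv2.imwrite(f"pics/{c}11.png",im[:,:,::-1]);lines(im,c,.128)
    k=r.get_calibration(c);R=np.array(k["R"])
    for q in("cup","shaker","bottle"):
        for d in r.tip_of(c,q)[:1]: print(q,round(d["p"],2),np.round(R.T@(np.array(d["xyz"])-k["t"]),3))
E
```

```text
30.75 [0.47702943 0.05177393 0.25385612] [-0.43893648  0.48019931  0.11871601]
scene far to edge -44.55 mm rel ang 0.19 res 0.18
scene line to edge 1.09 mm rel ang -0.00 res 0.13
cup 0.66 [ 0.693 -0.109  0.058]
shaker 0.96 [0.515 0.239 0.06 ]
bottle 0.85 [0.475 0.342 0.002]
top far to edge -45.34 mm rel ang 0.04 res 0.19
top line to edge -0.16 mm rel ang 0.01 res 0.09
cup 0.58 [ 0.693 -0.109  0.059]
shaker 0.82 [0.509 0.24  0.058]
bottle 0.84 [ 0.473  0.341 -0.   ]
```

View pics/scene11.png

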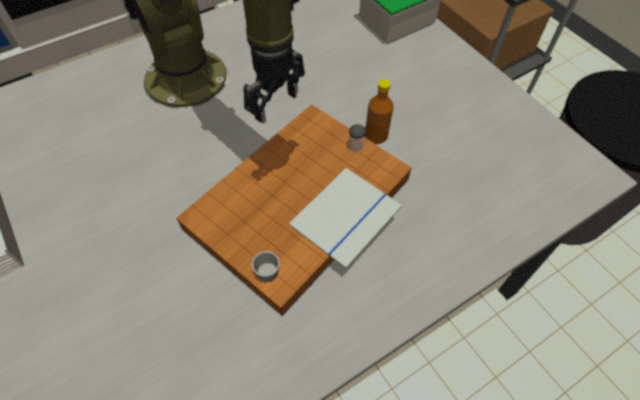

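The scene picture shows the board overhanging the far edge, with the line from (330,254) to (384,197) along that edge. The cup, shaker and bottle are in their places and the arm is clear.

```bash
python3 - <<'E'
from workcell import r
print(r.close_job())
E
```

```text
the job is handed in; nothing more can be done
None
```

I pushed the board straight along the block's x with both open fingertips, about 128 mm in all. It stayed flat, and the push took about 5 N in the readings I had. I trimmed the last 3 mm after a close look with the wrist camera, moved clear and handed in at about 31 s.

**Last checks**
- **Wrist camera:** the overhang is 45.1 mm by the board's far side, and the line is within 0.3 mm of the edge. The angle error is under 0.05°.
- **Top camera:** the line is within 0.2 mm of the edge and square to within 0.05°.
- **Scene camera:** this one disagreed slightly, putting the line about 1.1 mm short of the edge but square. It had read about 1.3 mm more than the other two before the trim as well, so I went by the wrist and top cameras.
- **Cup, shaker and bottle:** the detections put them where they started, within the detection error of a few millimetres.

While finding the wood's surface, the fingertips pressed on the block with about 28 N. That was the highest force I read.

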